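# Zero the thickness gauge and hold its probe on the marked slate

### The arm

A 6-joint arm with a two-finger parallel gripper is mounted at the origin on the work surface; the furniture and walls round the work are solid. World frame = base frame: x ahead of the robot, y to its left, z up, the work surface at z = 0. Lengths are in m, angles in rad, forces in N, time in s.
With the tool pointing down it reaches from about 0.275 to 0.85 m from the base axis. Payload 19 kg.
Tool frame: the origin (TCP) lies at the very end of the fingers, on their centre line; the grasp point (between the pads) lies 19 mm behind it; y points along the fingers, z is the direction in which the jaws open and shut, and the axes are right-handed (so a half turn about y gives the same grasp; the last joint's range is limited). The gripper opens to 85 mm and grips with 20 to 120 N. Pads are 22 mm wide; open, the fingers measure 114 mm over their backs; the gripper's body (76 mm by 85 mm) begins 54 mm behind the grasp point. The pads swing forward as they close: fully open they stand 13 mm farther back than shut.
Start: joints at [1.143, 0.15, 1.437, -0, 1.554, -0.134], TCP at [0.167, 0.55, 0.231] pointing down, gripper open.
Joint ranges: [-2.8, 2.8], [-0.68, 2.1], [0.12, 2.68], [-1.39, 4.53], [0.16, 2.79], [-2.81, 2.81]. Speed limits (rad/s): [1.89, 1.89, 2.22, 3.01, 3.01, 3.01].

### API

Orientations are given as a unit quaternion [w, x, y, z].
In Python, from bench import sensors, viewer, bot gives the robot as it stands. The module is installed in compiled form; this text tells all that it offers.
- The arm moves only by the tool send_rows, never from a script. Its argument "targets" is a list of rows, each a list of 2 entries, a list of its own where there are three numbers: the shift along the world's x, y, z in cm, then the turn about the world's z in degrees. In form: [[[tx, ty, tz], spin], ...]. A call has 1 to 8 rows; each row shifts and turns the commanded pose from where the row before left it; what a row does not reach is not made up. A row lasts 1/8 s, in which the tool goes at most 62.5 mm and 10.7 degrees, less where a joint would pass 70% of its speed; a pose out of reach is approached as far as the arm can. A call is refused whole if a number of a shift passes 6.25 or a number of a turn 10.7, either way. A call with a gripper value outside its range is refused whole. "jaw" is the opening, from 0 (shut) to 1 (fully open), set as the call begins (left out, the last holds). The fingers move at their own pace and stop on an object; the grip force is fixed at half the most. Time passes only in rows, so rows that do not move let the fingers close. It gives the time, the measured TCP pose, the force and the opening at its end, in the units of the state.
- sensors.get_obs(): the state, without advancing time (a new reading comes with each control period).
- viewer.get_image(name): name is "scene" or "top" or "wrist"; returns the picture (400x640x3 uint8, red, green, blue); there is no depth.
- viewer.camera_model(name): a dict with "fx", "fy", "cx", "cy" (pixels), "rvec" (rotation vector, rad) and "tvec" (3), from world to camera coordinates, as OpenCV has them. Camera axes: x right, y down, z forward; pixel columns grow to the right and rows downward; lengths in m; the calibration is good to about 2 mm. A picture is of the moment at which its call begins: read the wrist's pose just before it. camera_model takes no time and is no camera call; for the wrist camera it gives the pose at the moment of the call.
- bot.sign_off(): hands the job in, once; it reports no verdict.
The state is a dict: "clock": time; "joints": joint angles; "qvel": joint speeds; "tau": joint torques, N m; "ee_pos": TCP position; "tcp_rot": TCP orientation; "contact_force": force on the tool from outside, world axes, zero at the start; "torque": the same for the moment, N m; "grip_width": finger opening in m.
Only numpy, scipy, OpenCV 4.12 (cv2) and the standard library are available. Lean on these libraries where they do the work, as an engineer would, in place of code of your own. Each camera call takes 0.05 s, during which the arm holds its last target. There are 200 camera calls.

### The job

Zero the slate thickness gauge by pressing the red plunger on its reader all the way down to its stop and letting it come back up; only then lift the blue probe out of its stand and hold it upright with its brass tip on the slate inside the orange ring. Press lightly, so that the spring tip is pushed in about half-way and not to its stop, and finish while still holding the probe there like that. Leave the slate where it lies, and do not disturb the other slates and tools.

Things in the scene. Friction and masses are not known exactly. Their poses are not given: they have to be found in the camera images.
- plunger_top (a point): centre of the top face of the plunger's red mushroom head, 36 mm across, on the bench reader (a grey box with black top, 84 x 96 mm and 37 mm high, fixed to the bench). At rest it is 64 mm above the bench; it moves straight down 12 mm to its stop.
- plunger (a joint): travel of the red plunger, 0 (up) to 0.012 m (at its stop); a spring pushes it back up: 1.5 N to start it moving, 5 N at the stop.
- reader: the grey bench reader, fixed; origin at the centre of its underside, z up; the plunger stands 16 mm from the centre toward its +x side.
- stand: the aluminium probe stand, fixed, 90 x 80 mm foot and 75 mm high; origin at the centre of its underside, z up. The probe hangs upright by its black collar in the square 33 mm hole of the top plate, centred on the origin.
- probe: the wireless probe, loose, about 0.13 kg, upright in the stand at the start with its tip down. Origin on its axis at the lower end of the steel nose, z along the axis toward the cap: the nose (23 mm thick) is from 0 to 45 mm, a black collar 42 mm across from 45 to 50 mm, the blue grip sleeve 25 mm across from 50 to 118 mm, the black cap to 125 mm. With the spring out, the brass tip ends 18 mm below the origin.
- probe_grip (a point): point on the probe's axis at the middle of its blue grip sleeve, 25 mm across, 40 mm above the underside of the collar and 103 mm above the end of the unpressed tip; about 115 mm above the bench in the stand.
- tip_point (a point): the round end of the probe's brass tip, 6 mm across, which slides up into the probe against a spring.
- tip (a joint): how far the brass tip is pushed into the probe, 0 (out) to 0.012 m (at its stop); the spring takes 1 N to start, 3.1 N at 0.006 m, 5.2 N at the stop.
- marked_slate: the loose dark slate piece with the orange ring, 62 x 96 x 8 mm, lying flat; origin at the centre of its underside.
- mark (a point): centre of the orange ring (22 mm inside, 28 mm outside diameter) on the top face of that slate, 8 mm above the bench.
- white_slate: loose slate piece with a white ring, 62 x 89 x 8 mm; a bystander; origin at the centre of its underside.
- plain_slate: loose slate piece without a ring, 67 x 102 x 8 mm; a bystander; origin at the centre of its underside.
- file_tool: loose flat file with a wooden handle, 27 x 291 x 27 mm, a bystander; origin at the centre of its underside.
Not all that is in view belongs to the job. Of the things that look like the probe, the smaller one is meant.

How it is judged:
On the way, in this order (a step that is already met when the one before it is completed fails the run):
1. the red plunger is pressed down to its stop (at least 10.5 of 12 mm) (value of joint plunger above 0.0105 m), for 0.05 s.
2. the plunger has come back up (value of joint plunger below 0.002 m), for 0.1 s.
3. the probe is lifted clear out of its stand (z of tip_point in the frame of stand above 0.08 m), for 0.1 s.
At the end, for the whole second after the job is handed in: Gripper still holds the probe, at rest, within 7 deg of upright, off its stand; tip on the marked slate within 8 mm of the ring's centre, pressed in 2.5 to 10.5 mm with 0.8 to 10 N; slate flat and within 20 mm of its start; plunger up (under 2 mm) (horizontal distance between tip_point and mark below 0.008 m and angle between probe's own z axis and vertical below 0.12 rad and value of joint tip between 0.0025 and 0.0105 m and contact force between probe and marked_slate between 0.8 and 10 N and contact force between the fingers and probe above 1 N and contact force between probe and stand below 0.1 N and linear speed of probe below 0.02 m/s and value of joint plunger below 0.002 m and angle between marked_slate's own z axis and vertical below 0.05 rad and distance of marked_slate from where it was at the start of the episode below 0.02 m); the arm keeps its last pose, push and grip.
It fails at once if the probe is pushed hard (over 20 N) on the marked slate (contact force between probe and marked_slate above 20 N).
It fails at once if the probe is set on another slate (contact force between probe and white_slate above 0.5 N or contact force between probe and plain_slate above 0.5 N).
It fails at once if the marked slate is shifted more than 30 mm (distance of marked_slate from where it was at the start of the episode above 0.03 m).
It fails at once if another slate or tool is moved more than 20 mm (distance of any of white_slate, plain_slate, file_tool from where it was at the start of the episode above 0.02 m).
It also fails if it takes over 54 s, if anything falls off the work surface, if the arm or the gripper's body presses on something with over 40 N, if the wrist force passes 120 N, or if a joint passes its speed limit or range.

## Working session

There is one attempt and no reset: what is moved stays moved. The work goes in short steps, Python scripts to look and compute and a tool call to move; the robot and the scene stay as the last step left them, time stands still between calls to the robot, and variables do not carry over. Pictures are saved under pics/ and viewed, about 8 in all and at most 12, crops included, and the job is handed in when it is done.

Besides the shell and the picture viewer there is one more tool, called after "Emit:" as name([rows], argument=value, ...), one row to a line, values as JSON. send_rows: Moves the arm, as the interface text tells. Its arguments: {"type":"object","properties":{"targets":{"type":"array","items":{"type":"array"}},"jaw":{"type":"number"}},"required":["targets"]}

```bash
mkdir -p pics; cat > h.py <<'E'
import numpy as np, cv2
from bench import sensors, viewer, bot
def snap(n,f):
    m=viewer.camera_model(n); im=viewer.get_image(n); cv2.imwrite(f'pics/{f}.png',im[:,:,::-1]); np.save(f'pics/{f}.npy',im)
    np.savez(f'pics/{f}_m.npz',**m); return im,m
def load(f): return np.load(f'pics/{f}.npy'),dict(np.load(f'pics/{f}_m.npz'))
def ray(m,u,v):
    R=cv2.Rodrigues(np.array(m['rvec'],float))[0]; t=np.array(m['tvec'],float).ravel()
    d=R.T@np.array([(u-m['cx'])/m['fx'],(v-m['cy'])/m['fy'],1]); return -R.T@t,d
def onz(m,u,v,z):
    o,d=ray(m,u,v); return o+d*(z-o[2])/d[2]
def proj(m,p):
    R=cv2.Rodrigues(np.array(m['rvec'],float))[0]; c=R@np.array(p)+np.array(m['tvec']).ravel()
    return m['fx']*c[0]/c[2]+m['cx'],m['fy']*c[1]/c[2]+m['cy']
def blobs(im,lo,hi,amin=30):
    k=cv2.inRange(cv2.cvtColor(im,cv2.COLOR_RGB2HSV),np.array(lo),np.array(hi))
    n,l,s,c=cv2.connectedComponentsWithStats(k)
    return [(c[i].round(1).tolist(),s[i].tolist()) for i in range(1,n) if s[i][4]>=amin]
E
python3 - <<'E'
from h import *
for n in ('scene','top'):
    im,m=snap(n,n); print(n,{k:np.round(v,3) for k,v in m.items()}, ray(m,320,200)[0])
    for nm,lo,hi in (('red',(0,150,80),(5,255,255)),('red2',(174,150,80),(180,255,255)),('org',(8,150,120),(20,255,255)),('blue',(100,120,50),(125,255,255))): print(nm,blobs(im,lo,hi))
print(sensors.get_obs())
E
```

```text
scene {'fx': np.float64(476.444), 'fy': np.float64(476.444), 'cx': np.float64(314.842), 'cy': np.float64(207.476), 'rvec': array([ 0.828,  2.622, -0.977]), 'tvec': array([ 0.256, -0.294,  1.594])} [0.9519654  0.88146381 1.00518796]
red [([260.2, 198.2], [254, 194, 13, 10, 102]), ([141.5, 242.5], [128, 226, 25, 35, 336]), ([446.9, 279.1], [425, 260, 45, 39, 236]), ([376.3, 353.4], [276, 299, 205, 101, 4332]), ([506.3, 390.9], [488, 375, 42, 25, 434]), ([326.9, 389.4], [306, 379, 45, 21, 111]), ([486.2, 395.5], [482, 392, 9, 8, 33])]
red2 []
org [([397.9, 231.7], [395, 228, 7, 8, 31])]
blue [([236.7, 137.7], [229, 122, 16, 32, 236]), ([305.2, 228.6], [301, 216, 10, 24, 131])]
top {'fx': np.float64(444.328), 'fy': np.float64(444.328), 'cx': np.float64(315.033), 'cy': np.float64(197.602), 'rvec': array([ 2.087, -2.126,  0.229]), 'tvec': array([0.228, 0.517, 0.918])} [0.31148355 0.22043189 1.007792  ]
red [([33.5, 22.2], [19, 0, 30, 47, 320]), ([71.2, 38.5], [51, 25, 43, 27, 368]), ([21.2, 63.7], [0, 52, 44, 25, 407]), ([71.5, 110.7], [20, 80, 105, 62, 1047]), ([364.2, 176.1], [356, 170, 17, 14, 193]), ([163.7, 300.6], [161, 263, 6, 78, 239])]
red2 []
org []
blue [([455.8, 176.8], [449, 167, 18, 17, 113]), ([278.2, 178.9], [272, 173, 13, 11, 65])]
{'clock': 0.1, 'joints': array([ 1.14298656e+00,  1.50920613e-01,  1.43795570e+00, -5.42796335e-05,
        1.55375117e+00, -1.33999915e-01]), 'qvel': array([-0.00048864, -0.00191655, -0.00093561,  0.00023454, -0.00038682,
       -0.00304112]), 'tau': array([ 5.07791236e-03, -7.14377975e+01, -5.71793532e+01, -2.89701902e-04,
        7.06204199e-03,  4.41357406e-05]), 'ee_pos': array([0.16646875, 0.55015689, 0.23075019]), 'tcp_rot': array([-0.69913354,  0.69984724, -0.10358689,  0.1034209 ]), 'contact_force': array([ 0.76982919, -0.56438429, -0.65339622]), 'torque': array([ 0.01054886, -0.0431758 ,  0.01575928]), 'grip_width': 0.08562997545957099}
```

View pics/scene.png

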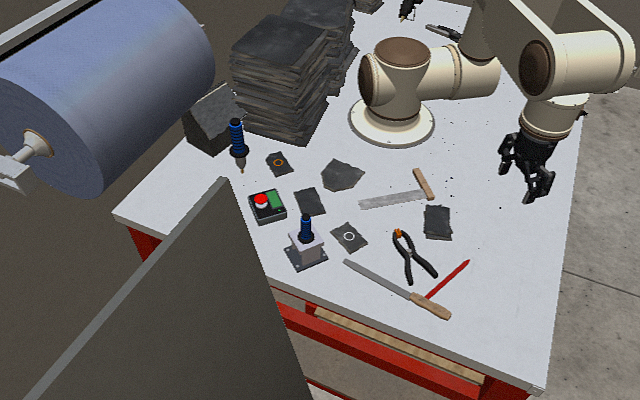

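View pics/top.png

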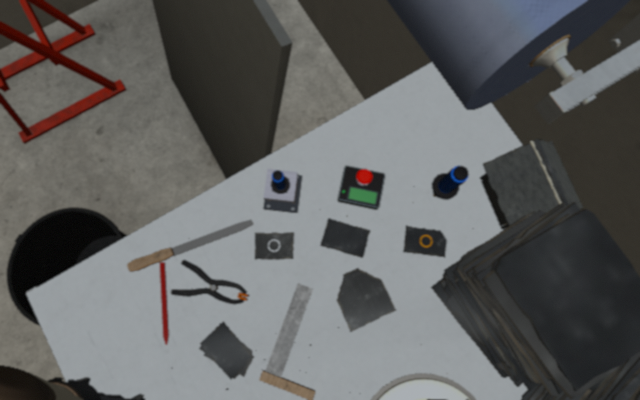

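The scene view shows the small probe in its stand at (305,228), a larger look-alike at (237,138), the red plunger at (260,198) and the orange ring at (278,162). In the top view these are at (279,180), (456,178), (365,176) and (426,241). Probe candidates are these two blue ones; I choose the small one in the stand. Red candidates are the plunger head, the red pencil and the bench frame; ring candidates are orange and white.

```bash
python3 - <<'E'
from h import *
a,ma=load('scene'); b,mb=load('top')
def tri(p,q):
    o1,d1=ray(ma,*p);o2,d2=ray(mb,*q)
    s=np.linalg.lstsq(np.c_[d1,-d2],o2-o1,rcond=None)[0]; x,y=o1+s[0]*d1,o2+s[1]*d2
    return ((x+y)/2).round(4),np.linalg.norm(x-y).round(4)
print('plunger top',tri((260.2,198.2),(364.2,176.1)),'onz',onz(mb,364.2,174.5,.062),onz(ma,260.2,198,.062))
ob=[(c,s) for c,s in blobs(b,(8,100,100),(25,255,255),10)]; oa=blobs(a,(8,100,100),(25,255,255),10)
print('org',ob,oa)
print('ring top',onz(mb,426.5,241.5,.008),'scene',onz(ma,278.5,162.5,.008))
print('cap top',onz(mb,278,175,.15),'bigprobe',onz(mb,456,178,.15))
print('sleeve scene',onz(ma,305.2,228.6,.115), tri((305.2,228.6),(278.2,178.9)))
for p in [(300,173),(267,171),(264,209),(298,211)]: print('stand corner',onz(mb,*p,.0).round(3))
for p in [(348,166),(384,170),(378,208),(339,202)]: print('reader',onz(mb,*p,.037).round(3))
c=np.vstack([np.hstack([cv2.resize(b[150:230,250:310],(360,480),interpolation=2),cv2.resize(b[150:260,330:470],(440,346),interpolation=2).__class__((1,)) if 0 else cv2.copyMakeBorder(cv2.resize(b[150:270,330:470],(440,377),interpolation=2),0,103,0,0,0)])])
cv2.imwrite('pics/c1.png',c[:,:,::-1])
E
```

```text
plunger top (array([0.5675, 0.1085, 0.0623]), np.float64(0.0038)) onz [0.56976504 0.10961379 0.062     ] [0.56814365 0.10588963 0.062     ]
org [([425.8, 240.7], [420, 235, 12, 13, 63]), ([242.2, 295.9], [238, 293, 10, 7, 47])] [([37.9, 135.1], [25, 129, 24, 15, 34]), ([277.5, 162.1], [273, 159, 10, 7, 31]), ([398.0, 232.2], [395, 228, 7, 9, 40]), ([428.6, 308.5], [410, 297, 39, 22, 83]), ([328.5, 314.4], [324, 310, 12, 10, 47]), ([339.3, 319.3], [337, 316, 6, 8, 15]), ([348.9, 322.7], [346, 319, 9, 8, 30]), ([366.1, 331.3], [364, 330, 5, 4, 10]), ([378.0, 336.0], [374, 330, 10, 12, 39]), ([391.6, 340.7], [389, 337, 7, 8, 27]), ([401.1, 344.7], [394, 341, 14, 9, 50]), ([416.1, 350.8], [414, 346, 6, 10, 33]), ([427.1, 355.3], [424, 351, 9, 10, 41]), ([447.9, 366.3], [447, 363, 3, 7, 11]), ([460.8, 369.4], [454, 365, 12, 11, 39]), ([481.6, 380.4], [479, 377, 6, 7, 18])]
ring top [ 0.42558389 -0.03050671  0.008     ] scene [ 0.42599309 -0.03152349  0.008     ]
cap top [0.54792461 0.29225178 0.15      ] bigprobe [ 0.5350801  -0.06279395  0.15      ]
sleeve scene [0.55247039 0.29521018 0.115     ] (array([0.5506, 0.2943, 0.1124]), np.float64(0.002))
stand corner [0.593 0.253 0.   ]
stand corner [0.6   0.331 0.   ]
stand corner [0.509 0.337 0.   ]
stand corner [0.502 0.259 0.   ]
reader [0.597 0.143 0.037]
reader [0.586 0.061 0.037]
reader [0.499 0.079 0.037]
reader [0.514 0.166 0.037]
```

View pics/c1.png

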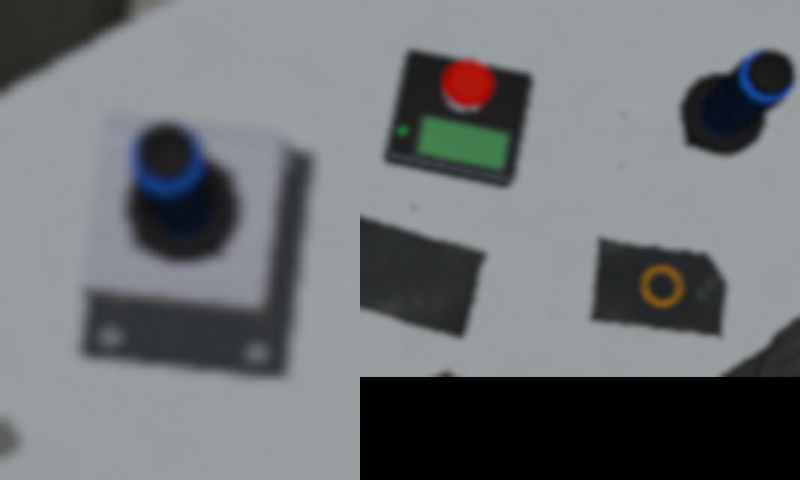

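Emit:
send_rows([
  [[3.3,-3.7,0],0],
  [[3.3,-3.7,0],0],
  [[3.3,-3.7,0],0],
  [[3.3,-3.7,0],0],
  [[3.3,-3.7,0],0],
  [[3.3,-3.7,0],0],
  [[3.3,-3.7,0],0],
  [[3.3,-3.7,0],0],
], jaw=0)

```text
clock: 1.1
ee_pos: [0.4313, 0.2529, 0.2311]
tcp_rot: [-0.699, 0.7, -0.104, 0.103]
contact_force: [1.0, 0.6, -0.2]
grip_width: -0.0005
```

Emit:
send_rows([
  [[3.3,-3.7,0],0],
  [[3.3,-3.7,0],0],
  [[3.3,-3.7,-1],0],
  [[2.5,-3.4,-1],0],
  [[0,0,0],0],
  [[0,0,0],0],
])

```text
clock: 1.85
ee_pos: [0.5543, 0.1095, 0.2111]
tcp_rot: [-0.699, 0.699, -0.104, 0.103]
contact_force: [0.7, -0.8, -0.3]
grip_width: -0.0004
```

```bash
python3 - <<'E'
from h import *
from scipy.spatial.transform import Rotation as Ro
o=sensors.get_obs(); print(o['clock'],o['ee_pos'],o['joints'].round(3),o['grip_width'],o['contact_force'].round(2)); q=o['tcp_rot']; R=Ro.from_quat([*q[1:],q[0]]).as_matrix(); print(R.round(3))
im,m=snap('wrist','w1'); print(blobs(im,(0,150,80),(5,255,255)))
print(proj(m,o['ee_pos']), ray(m,320,200))
E
```

```text
1.85 [0.55428863 0.10950378 0.21111288] [ 0.059  0.138  1.493  0.     1.512 -1.218] -0.00040379892310499286 [ 0.68 -0.8  -0.3 ]
[[ 0.957 -0.001  0.29 ]
 [-0.29   0.     0.957]
 [-0.001 -1.    -0.   ]]
[([324.6, 200.3], [305, 182, 40, 38, 1190]), ([631.4, 231.7], [622, 219, 18, 23, 195])]
(np.float64(322.7639573912147), np.float64(263.00674420398616)) (array([0.48893482, 0.12791969, 0.35376595]), array([ 0.24876575, -0.07462121, -0.9656971 ]))
```

View pics/w1.png

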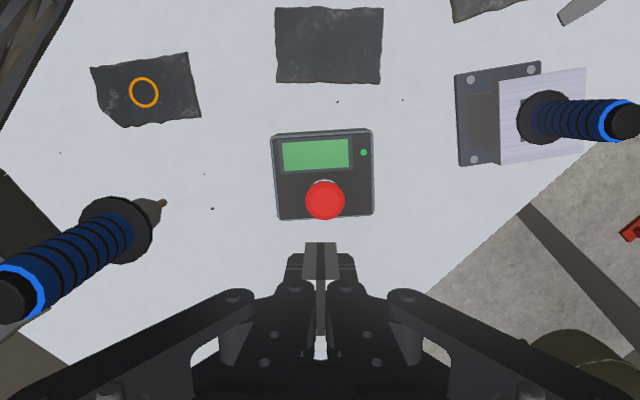

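Wrist view: plunger head at (325,200), orange ring at (144,92), stand probe cap at (620,121) on the right, large look-alike at lower left (20,295). I refine all of them from this picture.

```bash
python3 - <<'E'
from h import *
im,m=load('w1')
print('plunger',onz(m,324.6,200.3,.0625))
k=[b for b in blobs(im,(8,150,100),(25,255,255))]; print(k)
print('ring',onz(m,144,92.5,.008))
print('cap',onz(m,624,121,.155),'collar',onz(m,546,117,.08))
print('big collar',onz(m,115,230,.08),onz(m,115,230,.04),'big tip',onz(m,163,203,.02))
E
```

```text
plunger [0.56540217 0.10919584 0.0625    ]
[([143.5, 91.8], [129, 77, 30, 31, 293])]
ring [ 0.42676525 -0.02916003  0.008     ]
cap [0.54592945 0.29004857 0.155     ] collar [0.5467489  0.29355437 0.08      ]
big collar [ 0.53415389 -0.06638351  0.08      ] [ 0.54076086 -0.09477319  0.04      ] big tip [ 0.53186092 -0.05003604  0.02      ]
```

Emit:
send_rows([
  [[1.2,0,-3],0],
  [[0,0,-4],0],
  [[0,0,-4],0],
  [[0,0,-2.5],0],
  [[0,0,0],0],
  [[0,0,-0.5],0],
  [[0,0,-0.5],0],
  [[0,0,0],0],
])

```text
clock: 2.9
ee_pos: [0.5666, 0.1094, 0.0665]
tcp_rot: [-0.699, 0.7, -0.103, 0.104]
contact_force: [-0.5, -0.5, -0.6]
grip_width: -0.0003
```

Emit:
send_rows([
  [[0,0,-0.5],0],
  [[0,0,-0.5],0],
  [[0,0,-0.2],0],
  [[0,0,0],0],
  [[0,0,0],0],
])

```text
clock: 3.52
ee_pos: [0.5667, 0.1093, 0.0545]
tcp_rot: [0.699, -0.699, 0.103, -0.104]
contact_force: [2.6, -0.6, 4.1]
grip_width: -0.0002
```

Emit:
send_rows([
  [[0,0,-0.2],0],
  [[0,0,-0.1],0],
  [[0,0,-0.1],0],
  [[0,0,0],0],
  [[0,0,0],0],
])

```text
clock: 4.15
ee_pos: [0.5669, 0.1094, 0.0521]
tcp_rot: [0.7, -0.699, 0.103, -0.104]
contact_force: [-6.9, -0.6, 30.3]
grip_width: 0.0001
```

Emit:
send_rows([
  [[0,0,1],0],
  [[0,0,2],0],
  [[0,0,4],0],
  [[0,0,5],0],
  [[0,0,5],0],
  [[0,0,1.5],0],
  [[-0.5,3,0],0],
  [[-0.5,5,0],0],
], jaw=0)

```text
clock: 5.15
ee_pos: [0.5561, 0.1892, 0.2343]
tcp_rot: [-0.699, 0.7, -0.105, 0.104]
contact_force: [-0.1, 0.6, 0.1]
grip_width: 0.0001
```

Emit:
send_rows([
  [[-0.5,4,0],0],
  [[-0.5,3,0],0],
  [[0,0,0],0],
  [[0,0,0],0],
], jaw=1)

```text
clock: 5.65
ee_pos: [0.5463, 0.2588, 0.2344]
tcp_rot: [-0.699, 0.7, -0.104, 0.103]
contact_force: [0.2, -0.4, -0.7]
grip_width: 0.0724
```

```bash
python3 - <<'E'
from h import *
o=sensors.get_obs(); print(o['clock'],o['ee_pos'],o['grip_width'])
im,m=snap('wrist','w2'); print(blobs(im,(0,150,80),(5,255,255)),blobs(im,(100,120,50),(125,255,255)))
print(proj(m,o['ee_pos']),proj(m,(.547,.292,.155)))
E
```

```text
5.65 [0.54633498 0.25879388 0.23438663] 0.07243863326053851
[([612.5, 229.5], [577, 193, 63, 67, 1175]), ([181.8, 243.8], [164, 228, 37, 33, 943]), ([633.7, 296.8], [626, 287, 14, 18, 128])] [([365.7, 189.2], [352, 178, 36, 34, 226])]
(np.float64(322.71738813747436), np.float64(262.98942514880605)) (np.float64(369.67723270551727), np.float64(198.83057985927752))
```

View pics/w2.png

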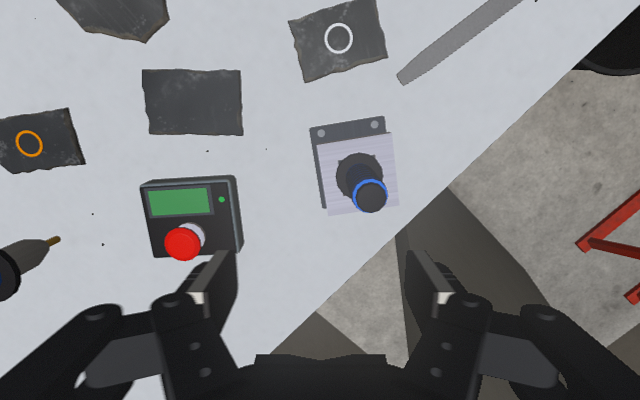

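The plunger is up again (grey stem visible under the head at (182,244)); the probe cap is at (371,196), collar at (359,176).

```bash
python3 - <<'E'
from h import *
im,m=load('w2'); print(onz(m,371,195.5,.155),onz(m,359.5,176,.08),'plunger',onz(m,182,243.8,.063),'ring',onz(m,29,144,.008))
E
```

```text
[0.54503315 0.29342735 0.155     ] [0.54658671 0.2936685  0.08      ] plunger [0.56498812 0.11049348 0.063     ] ring [ 0.42690848 -0.02979683  0.008     ]
```

Emit:
send_rows([
  [[0,2,0],0],
  [[0,1.4,0],0],
  [[0,0,-3],0],
  [[0,0,-4],0],
  [[0,0,-4],0],
  [[0,0,-2],0],
  [[0,0,-0.8],0],
  [[0,0,0],0],
], jaw=1)

```text
clock: 6.7
ee_pos: [0.5466, 0.2936, 0.0974]
tcp_rot: [-0.699, 0.7, -0.103, 0.103]
contact_force: [-0.7, 0.7, -0.2]
grip_width: 0.0853
```

Emit:
send_rows([
  [[0,0,0],0],
  [[0,0,0],0],
  [[0,0,0],0],
  [[0,0,0],0],
  [[0,0,0],0],
  [[0,0,0],0],
  [[0,0,0],0],
  [[0,0,0],0],
], jaw=0)

```text
clock: 7.7
ee_pos: [0.5467, 0.2934, 0.0977]
tcp_rot: [0.7, -0.699, 0.103, -0.104]
contact_force: [-0.6, -0.3, 5.1]
grip_width: 0.0237
```

Emit:
send_rows([
  [[0,0,1],0],
  [[0,0,2],0],
  [[0,0,2],0],
  [[0,0,3],0],
  [[0,0,3],0],
  [[0,0,2],0],
  [[0,0,1],0],
  [[0,0,0],0],
])

```text
clock: 8.7
ee_pos: [0.5466, 0.2934, 0.2376]
tcp_rot: [0.7, -0.699, 0.103, -0.104]
contact_force: [0.2, -0.0, -1.0]
grip_width: 0.0236
```

```bash
python3 - <<'E'
from h import *
o=sensors.get_obs(); print(o['clock'],o['ee_pos'],o['grip_width'],o['contact_force'].round(2))
im,m=snap('wrist','w3'); s,ms=snap('scene','s3'); x,y=proj(ms,o['ee_pos']); x=int(x);y=int(y); print(x,y)
c=cv2.resize(s[y-60:y+80,x-70:x+70],(400,400),interpolation=2)
cv2.imwrite('pics/c3.png',np.hstack([c,cv2.resize(im[100:400,170:470],(400,400))])[:,:,::-1])
E
```

```text
8.7 [0.54658938 0.29335874 0.23755626] 0.023595214188389283 [ 0.21 -0.02 -0.97]
306 192
```

View pics/c3.png

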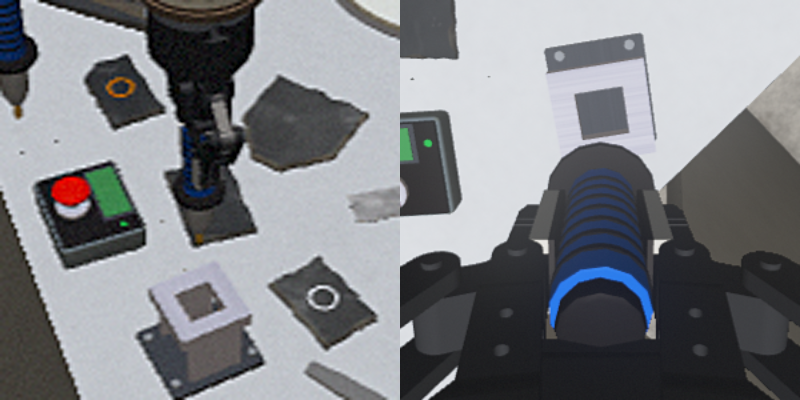

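Probe is held upright and clear of the empty stand (crop: tip at (199,240) left, empty square hole visible). Checking tip position and the clearance to the slate stack and look-alike.

```bash
python3 - <<'E'
from h import *
s,ms=load('s3'); t,mt=load('top'); e=sensors.get_obs()['ee_pos']
print('pred tip',proj(ms,e-[0,0,.0857]),'seen',236+199*.35,132+240*.35)
for z in (0,.1,.2,.3): print(z,[onz(mt,*p,z)[:2].round(3).tolist() for p in ((434,288),(470,235),(483,150))])
def tri(p,q):
    o1,d1=ray(ms,*p);o2,d2=ray(mt,*q)
    k=np.linalg.lstsq(np.c_[d1,-d2],o2-o1,rcond=None)[0]; return (o1+k[0]*d1).round(3)
print('big cap',tri((236,121),(460,173)), 'stack near corner', tri((302,146),(434,288)), 'roller low corner?',tri((85,195),(472,105)))
E
```

```text
pred tip (np.float64(306.83851940984357), np.float64(217.36200205781856)) seen 305.65 216.0
0 [[0.323, -0.042], [0.44, -0.133], [0.642, -0.182]]
0.1 [[0.322, -0.016], [0.427, -0.098], [0.609, -0.142]]
0.2 [[0.321, 0.01], [0.414, -0.063], [0.576, -0.102]]
0.3 [[0.319, 0.036], [0.401, -0.028], [0.543, -0.062]]
big cap [ 0.534 -0.057  0.198] stack near corner [ 0.33  -0.045  0.016] roller low corner? [ 0.946 -0.299 -0.054]
```

```bash
python3 - <<'E'
from h import *
s,ms=load('scene'); t,mt=load('top'); s=s.copy();t=t.copy()
A=cv2.resize(s[0:170,170:370],(400,340),interpolation=2); B=cv2.resize(t[130:300,400:600],(400,340),interpolation=2)
# vertical column above points: mark, and points at mark y-0.045 (body edge)
for col,(x,y) in (((255,0,0),(.427,-.075)),((255,255,0),(.38,-.075)),((0,255,0),(.38,-.03))):
    for z in (0,.1,.2,.3):
        u,v=proj(ms,(x,y,z)); cv2.circle(A,(int((u-170)*2),int(v*2)),3,col,-1)
        u,v=proj(mt,(x,y,z)); cv2.circle(B,(int((u-400)*2),int((v-130)*2)),3,col,-1)
cv2.imwrite('pics/st.png',np.hstack([A,B])[:,:,::-1])
E
```

```text
(no output)
```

View pics/st.png

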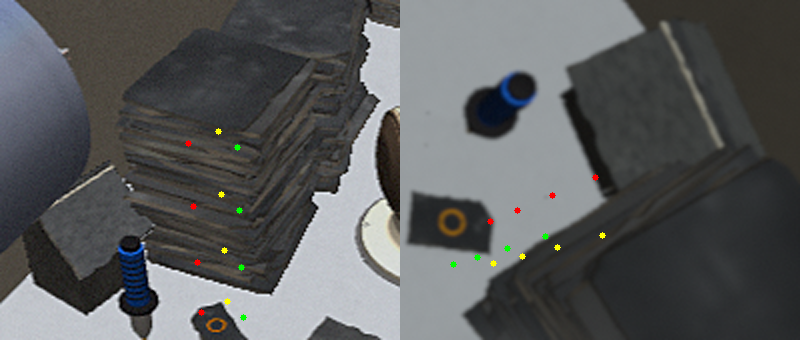

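```bash
python3 - <<'E'
from h import *
s,ms=load('scene'); t,mt=load('top')
def tri(p,q):
    o1,d1=ray(ms,*p);o2,d2=ray(mt,*q)
    k=np.linalg.lstsq(np.c_[d1,-d2],o2-o1,rcond=None)[0]; return (o1+k[0]*d1).round(3),np.linalg.norm(o1+k[0]*d1-o2-k[1]*d2).round(3)
print('base edge',onz(ms,306,146,0),onz(ms,242,122,0))
print('top near corner',tri((295,67),(502,265)),tri((232,50),(567,206)))
for z in (.2,.25,.3,.35):print(z,onz(ms,295,67,z)[:2],onz(ms,232,50,z)[:2])
E
```

```text
base edge [ 0.31009658 -0.05317945  0.        ] [ 0.41705253 -0.27108594  0.        ]
top near corner (array([ 0.34 , -0.061,  0.29 ]), np.float64(0.021)) (array([ 0.454, -0.195,  0.313]), np.float64(0.015))
0.2 [ 0.26279196 -0.17925114] [ 0.37317834 -0.36982108]
0.25 [ 0.30558777 -0.11338361] [ 0.40911945 -0.29211967]
0.3 [ 0.34838358 -0.04751607] [ 0.44506057 -0.21441825]
0.35 [0.39117939 0.01835147] [ 0.48100168 -0.13671683]
```

Stack is about 0.30 m high with its face ~86 mm from the mark, so there is room. I turn the gripper while travelling to keep the wrist camera away from it.

Emit:
send_rows([
  [[-1.5,-4,0],-4],
  [[-1.5,-4,0],-4],
  [[-1.5,-4,0],-4],
  [[-1.5,-4,0],-4],
  [[-1.5,-4,0],-4],
  [[-1.5,-4,0],-4],
  [[-1.5,-4,0],-4],
  [[-1.5,-4,0],-4],
])

```text
clock: 9.8
ee_pos: [0.4256, -0.0277, 0.2365]
tcp_rot: [-0.643, 0.644, -0.293, 0.293]
contact_force: [0.3, -0.4, -0.5]
grip_width: 0.0231
```

Emit:
send_rows([
  [[0,-0.3,0],0],
  [[0,0,-2],0],
  [[0,0,-3],0],
  [[0,0,-3],0],
  [[0,0,-3],0],
  [[0,0,-1],0],
  [[0,0,0],0],
  [[0,0,0],0],
])

```text
clock: 10.8
ee_pos: [0.4271, -0.0297, 0.1183]
tcp_rot: [0.644, -0.644, 0.292, -0.293]
contact_force: [-0.1, -0.6, -1.3]
grip_width: 0.0237
```

```bash
python3 - <<'E'
from h import *
o=sensors.get_obs(); e=o['ee_pos']; print(o['clock'],e,o['grip_width'],o['contact_force'].round(2))
im,m=snap('wrist','w4'); s,ms=snap('scene','s4'); t,mt=snap('top','t4')
x,y=map(int,proj(ms,e-[0,0,.06])); print(x,y,'pred tip',proj(ms,e-[0,0,.0857]),proj(m,e-[0,0,.0857]))
c=cv2.resize(s[y-50:y+40,x-45:x+45],(400,400),interpolation=2)
cv2.imwrite('pics/c4.png',np.hstack([c,cv2.resize(im[50:350,170:470],(400,400))])[:,:,::-1])
E
```

```text
10.8 [ 0.42710147 -0.02965298  0.11828966] 0.023665088218326844 [-0.11 -0.65 -1.32]
277 150 pred tip (np.float64(278.14314890920997), np.float64(156.9946390018316)) (np.float64(322.09348354933684), np.float64(207.9685592638032))
```

View pics/c4.png

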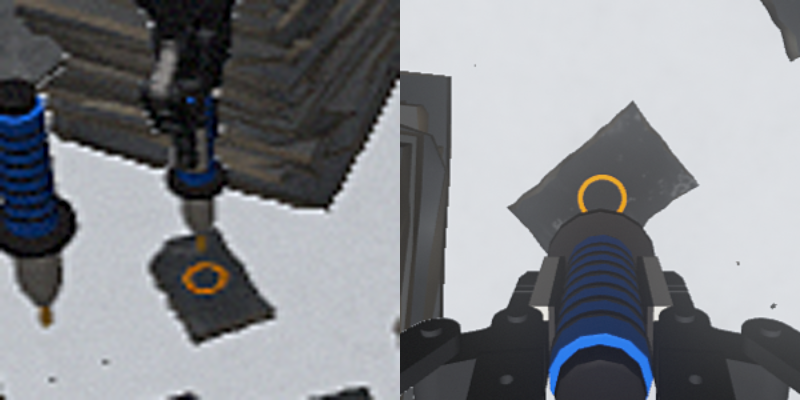

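Probe tip in the scene crop at (201,250) is just above the slate; the orange ring is at (205,277), and at (602,198) in the wrist crop, in line with the probe.

```bash
python3 - <<'E'
from h import *
im,m=load('w4'); print('ring',onz(m,321.5,198.5,.008)); s,ms=load('s4'); t,mt=load('t4')
o=ms; 
# same-camera comparison: tip seen at tip height vs ring seen at slate height
print('scene tip',onz(ms,277.2,156.3,.0326),'scene ring',onz(ms,232+205*.225,100+277*.225,.008))
print(sensors.get_obs()['ee_pos'])
E
```

```text
ring [ 0.42672145 -0.02964261  0.008     ]
scene tip [ 0.42779593 -0.03380082  0.0326    ] scene ring [ 0.42651455 -0.03281305  0.008     ]
[ 0.42692017 -0.02974207  0.11803404]
```

Emit:
send_rows([
  [[0,0,-1],0],
  [[0,0,-0.8],0],
  [[0,0,-0.4],0],
  [[0,0,-0.2],0],
  [[0,0,-0.2],0],
  [[0,0,-0.1],0],
  [[0,0,0],0],
  [[0,0,0],0],
])

```text
clock: 11.95
ee_pos: [0.4266, -0.0297, 0.0904]
tcp_rot: [-0.644, 0.644, -0.292, 0.292]
contact_force: [-1.4, 0.1, 1.2]
grip_width: 0.0236
```

Emit:
send_rows([
  [[0,0,-0.1],0],
  [[0,0,-0.1],0],
  [[0,0,0],0],
  [[0,0,0],0],
  [[0,0,0],0],
  [[0,0,0],0],
])

```text
clock: 12.7
ee_pos: [0.4266, -0.0297, 0.0883]
tcp_rot: [-0.644, 0.644, -0.292, 0.292]
contact_force: [-0.9, -0.4, 1.7]
grip_width: 0.0238
```

```bash
python3 - <<'E'
from h import *
f=[]
for i in range(4):
    im,m=snap('wrist','w5'); o=sensors.get_obs(); f.append(o['contact_force'])
s,ms=snap('scene','s5'); e=o['ee_pos']; print(o['clock'],e,o['grip_width'],np.round(f,2).tolist(),np.abs(o['qvel']).max())
x,y=map(int,proj(ms,e-[0,0,.06]))
c=cv2.resize(s[y-50:y+40,x-45:x+45],(400,400),interpolation=2)
cv2.imwrite('pics/c5.png',np.hstack([c,cv2.resize(im[50:350,170:470],(400,400))])[:,:,::-1])
E
```

```text
12.9 [ 0.42652457 -0.02968816  0.08828004] 0.02346146851914849 [[-1.05, 0.78, 1.77], [-0.18, -0.59, 2.06], [-0.75, 0.6, 1.82], [-1.67, -0.57, 1.85]] 0.0006592740573839465
```

View pics/c5.png

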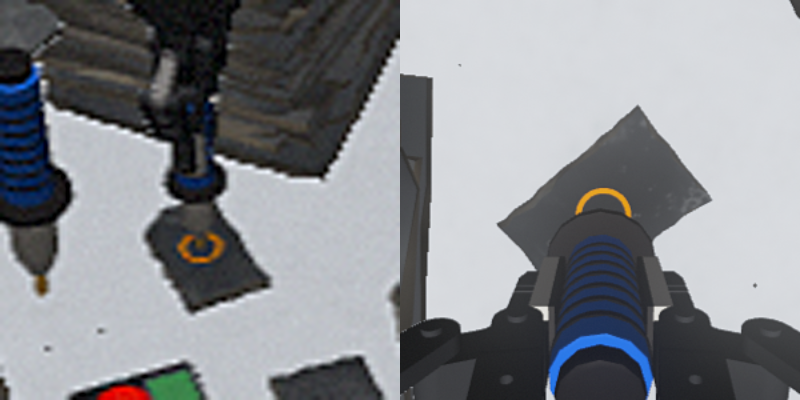

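The tip stands in the middle of the orange ring (scene crop (200,243)) and the probe is upright. The spring force is about 3.1 N after subtracting the probe's weight, and the height gives about 5.5 mm of travel, so it is half-way in.

```bash
python3 -c "
from h import *
print(bot.sign_off())"
```

```text
the job is handed in; nothing more can be done
None
```

I pressed the red plunger to its stop and let it come back up. Then I lifted the small blue probe out of its stand and set it upright on the marked slate, tip inside the orange ring. I handed the job in while still holding it there, at about 13 s on the robot's clock.

**Plunger:** the fingers went down to 52.1 mm above the bench with about 30 N, which is the stop. The next wrist picture showed the plunger up again.

**Tip position:** it was within about 2 mm of the ring's centre in two views just before contact. The last picture shows it in the middle of the ring.

**Press:** the force on the slate was about 3.1 N (1.9 N measured, plus 1.2 N because the reading was below zero with the probe hanging free). That force means about 6 mm of tip travel; the height gave about 5.5 mm.

**Arm and grip:** the arm was still and the grip opening was 23.5 mm, so the probe was firmly held. The probe looked upright in the pictures, but I did not measure its angle.

**Disagreements:** the scene camera and the wrist camera differed by about 3 mm in y. Comparing tip and ring within one camera made this cancel out. I saw no sign that the marked slate or any other slate or tool had moved, though I did not measure them again.

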